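# Latch the parasol rib clamp

## Robot

A 6-joint arm with a two-finger parallel gripper is mounted at the origin on the work surface. World frame = base frame: x ahead of the robot, y to its left, z up, the work surface at z = 0. Lengths are in mm, angles in degrees, forces in N, time in s.
With the tool pointing down it reaches from about 350 to 850 mm from the base axis. Payload 8.1 kg.
Tool frame: the origin (TCP) lies midway between the tips of the shut fingers; the grasp point (between the pads) lies 19 mm behind it; z points along the fingers, y is the direction in which the jaws open and shut (so a half turn about z gives the same grasp; the last joint's range is limited). The gripper opens to 85 mm and grips with 20 to 120 N. Pads are 22 mm wide; open, the fingers measure 114 mm over their backs; the gripper's body (76 mm by 85 mm) begins 54 mm behind the grasp point. The pads swing forward as they close: fully open they stand 13 mm farther back than shut.
Start: joints at [-79.607, 7.471, 85.268, -0, 87.261, -4.893], TCP at [158.208, -578.771, 231.292] pointing down, gripper open.
Joint ranges: [-169.43, 169.43], [-51.17, 129.36], [1.28, 143.12], [-76.62, 256.62], [0, 156.53], [-152.29, 152.29]. Speed limits (degrees/s): [136.94, 136.94, 159.86, 180, 180, 180].

## Interface

Orientations are given as [roll, pitch, yaw] about the fixed x, y, z axes, in that order (R = Rz(yaw) Ry(pitch) Rx(roll)).
In Python, from bench import telemetry, snapshot, camera_params, job gives the robot as it stands. The module is installed in compiled form; this text tells all that it offers.
- The arm moves only by the shell command python3 -m jog 'ROWS' [FORCE]. ROWS is JSON, a list that holds one entry, the list of rows, each a list of 7 numbers: the shift along the tool's x, y, z in units of 50 mm (1.0 is 50 mm), then the turn, a rotation vector about the tool's x, y, z in units of 2 pi rad (1.0 is 2 pi rad), then the opening, from 0 (shut) to 1 (fully open). In form: [[[dx, dy, dz, rx, ry, rz, claw], ...]]. A call has 1 to 12 rows; each row shifts and turns the commanded pose from where the row before left it, along the tool's axes as they then stand; what a row does not reach is not made up. A row lasts 1/8 s, in which the tool goes at most 62.5 mm and 10.7 degrees, less where a joint would pass 70% of its speed; a pose out of reach is approached as far as the arm can. A call with a number of a shift or a turn outside -1 to 1 is refused whole. A call with a gripper value outside its range is refused whole. The fingers move at their own pace and stop on an object; FORCE is the grip in N (left out, the last holds). Time passes only in rows, so rows that do not move let the fingers close. It gives the time, the measured TCP pose, the force and the opening at its end, in the units of the state.
- telemetry.sense(): the state, without advancing time (a new reading comes with each control period).
- snapshot(name): name is "scene" or "top"; returns (picture, depth): 480x640x3 uint8, red, green, blue; 480x640 float32, mm along the optical axis (not along the pixel's ray), 0 where there is no reading.
- camera_params(name): a dict with "K" (3x3 intrinsics, pixels), "extrinsics" (4x4, takes a point from camera to world coordinates). Camera axes: x right, y down, z forward; pixel columns grow to the right and rows downward; lengths in mm; the calibration is good to about 2 mm. A picture is of the moment at which its call begins. camera_params takes no time and is no camera call.
- job.hand_in(): hands the job in, once; it reports no verdict.
The state is a dict: "time": time; "joint_pos": joint angles; "qd": joint speeds; "joint_efforts": joint torques, N m; "tool_pos": TCP position; "tcp_rot": TCP orientation; "ft_force": force on the tool from outside, world axes, zero at the start; "wrist_torque": the same for the moment, N m; "finger_gap": finger opening in mm.
Only numpy, scipy, OpenCV 4.12 (cv2) and the standard library are available. Lean on these libraries where they do the work, as an engineer would, in place of code of your own. Each camera call takes 0.05 s, during which the arm holds its last target. There are 200 camera calls.

## Task

Clamp the bamboo ribs: take the latch plate by its red handle, tip its oblong eye past the stud's T-head, pressing the sprung green bar down, and leave it level and centred on the stud, caught under both arms of the head and holding the bar down by itself. Work by feel and do not force it: the plate must never press on the clamp, its bar and stud taken together, with more than about 25 newtons. Leave the glue bowl, the paint jar and the wooden hub where they stand.

Things in the scene. Friction and masses are not known exactly. Their poses are not given: they have to be found in the camera images.
- rib_clamp: Rib clamp, fixed: pale wooden base 200 (x) x 230 x 24 mm, six flat bamboo ribs on it (4 mm thick, 270 mm long, along x) and a green clamp bar across. Origin: underside of the base, below the middle of the stud slot; x along the ribs, roughly away from the robot, z up. Two guide-pin caps, 16 mm across, stand on the bar's top at y = -61 and +61 mm, tops 70 mm above the origin.
- slot_mid (a point): Middle of the stud slot at the height of the head's underside, 67 mm above the clamp's origin. A steel T-head stud stands here: stem 10 mm in diameter, head 48 (x) x 14 (y) x 6 mm thick, centred on the stem. It is set by hand and clamped tight up to 15 mm either way from this point along the clamp's x (y is exact): its true place is not reported, see or feel it.
- clamp_bar (a joint): Green clamp bar, 124 mm (x) x 206 mm (y) x 14 mm thick: how far it is pressed down (m), 0 free to 0.014. Free, its top is 64 mm above the clamp's origin, 3 mm below the stud's head. Springs push it straight up, damped: about 5 N starts it, then 0.4 N more per mm. With the plate caught flat under the head it stays at 0.002.
- latch_plate: Loose latch plate, about 130 g: flat steel 101 mm (x) x 36 mm (y) x 5 mm thick with an oblong eye and an upright red handle. Origin: on its underside, near the middle; x points from the handle to the nose, z up. It spans x = -51 to +50 mm, the eye x = 7 to 41 mm; beyond it the nose bar, x = 41 to 50 mm; side bars 8 mm wide.
- latch_handle (a point): Middle of the red handle, a block 14 mm (along the plate's x) x 30 mm (y) x 50 mm high standing on the plate; this point is at x = -38 mm, y = 0, 30 mm above the plate's underside, the handle's top 55 mm above it.
- latch_eye (a point): Middle of the through eye, 34 mm (x) x 20 mm (y), half-way through the plate, at x = +24 mm, y = 0. Shorter than the head, it passes only tilted (25 to 30 degrees): nose bar under the far arm and drawn back until it meets the stem, then the handle end swung down past the near arm; then move the eye's middle back to the stem, so that both arms overlap the plate by 7 mm.
- glue_bowl: Terracotta glue bowl, 110 mm across, 55 mm high, a bystander; origin at its underside.
- paint_jar: Blue paint jar, 60 mm across, 75 mm high, a bystander; origin at its underside.
- parasol_hub: Turned wooden parasol hub, 44 mm across, 55 mm high, a bystander; origin at its underside.
Things that resemble listed ones, but are neither listed nor needed, are in the scene too. Several things look just like the latch_plate: the one meant starts farthest to the robot's right.

How it is judged:
By the outcome, as a careful person would: the job done as asked, in the order asked, and still so for the second after the job is handed in, with the robot touching nothing.
It also fails if it takes over 72 s, if anything falls off the work surface, if the arm or the gripper's body presses on something with over 40 N, if the wrist force passes 120 N, or if a joint passes its speed limit or range.

## Working session

There is one attempt and no reset: what is moved stays moved. The work goes in short steps, Python scripts to look and compute and a shell command to move; the robot and the scene stay as the last step left them, time stands still between calls to the robot, and variables do not carry over. Pictures are saved under pics/ and viewed, about 8 in all and at most 12, crops included, and the job is handed in when it is done.

```bash
mkdir -p pics; cat > h.py <<'E'
import numpy as np, cv2
from bench import telemetry, snapshot, camera_params, job
def snap(n,tag):
    p,d=snapshot(n); np.savez(f'pics/{tag}.npz',p=p,d=d); cv2.imwrite(f'pics/{tag}.png',p[...,::-1]); return p,d
def world(n,d):
    c=camera_params(n);K=np.array(c['K']);T=np.array(c['extrinsics'])
    v,u=np.mgrid[:480,:640]; P=np.stack([(u-K[0,2])/K[0,0]*d,(v-K[1,2])/K[1,1]*d,d],-1)
    W=P@T[:3,:3].T+T[:3,3]; W[d==0]=np.nan; return W
def proj(n,X):
    c=camera_params(n);K=np.array(c['K']);T=np.linalg.inv(np.array(c['extrinsics']))
    q=(np.atleast_2d(X)@T[:3,:3].T+T[:3,3])@K.T; return q[:,:2]/q[:,2:]
def crop(tag,u0,v0,w,h,out,s=4):
    im=cv2.imread(f'pics/{tag}.png')[v0:v0+h,u0:u0+w]; cv2.imwrite(f'pics/{out}.png',cv2.resize(im,None,fx=s,fy=s,interpolation=cv2.INTER_CUBIC))
E
python3 - <<'E'
from h import *
for n in('scene','top'):
    snap(n,n+'0'); c=camera_params(n); print(n,np.round(c['extrinsics'],3).tolist(),np.round(c['K'],1).tolist())
print(telemetry.sense())
E
```

```text
scene [[-0.473, 0.626, -0.62, 1077.56], [0.881, 0.351, -0.317, 349.448], [0.019, -0.697, -0.717, 694.789], [0.0, 0.0, 0.0, 1.0]] [[460.1, 0.0, 324.6], [0.0, 460.1, 233.4], [0.0, 0.0, 1.0]]
top [[-0.018, -0.986, 0.166, 368.054], [-1.0, 0.022, 0.022, 56.279], [-0.025, -0.165, -0.986, 1118.632], [0.0, 0.0, 0.0, 1.0]] [[460.4, 0.0, 320.8], [0.0, 460.4, 233.7], [0.0, 0.0, 1.0]]
{'time': 0.1, 'joint_pos': array([-7.96076677e+01,  7.50952726e+00,  8.53242031e+01, -2.72507169e-04,
        8.72622127e+01, -4.89339885e+00]), 'qd': array([ 0.04573232, -0.1259969 ,  0.00069269,  0.0759376 , -0.03156846,
       -0.02949846]), 'joint_efforts': array([ 3.27910704e-03, -5.70949566e+01, -5.01943409e+01, -1.02543513e-04,
        8.08174373e-03, -2.13105506e-05]), 'tool_pos': array([ 158.10478104, -578.27119208,  230.35125869]), 'tcp_rot': array([-1.79904383e+02, -7.91296324e-03,  1.52857378e+01]), 'ft_force': array([ 0.43531237, -0.81895916,  0.42338807]), 'wrist_torque': array([ 0.02363986, -0.01447092,  0.02064918]), 'finger_gap': 85.41480012066678}
```

View pics/top0.png

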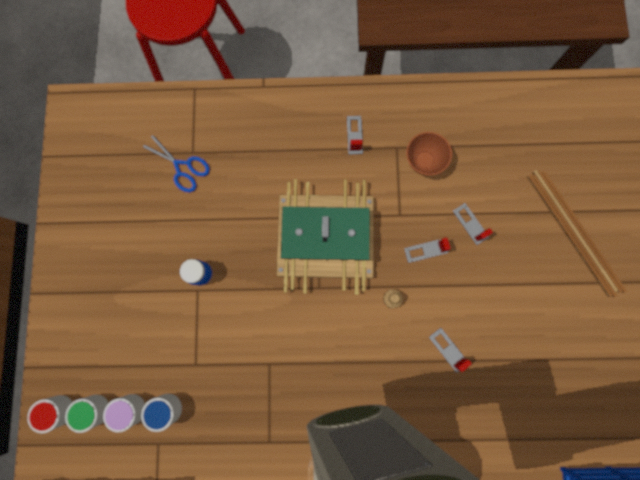

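View pics/scene0.png

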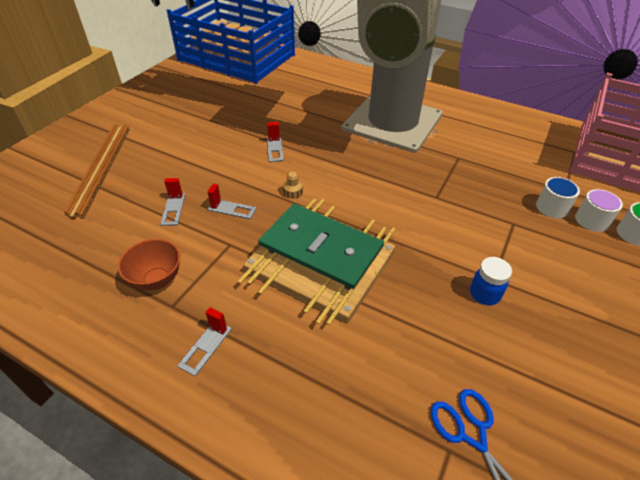

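Top view: the green bar has its stud head at (325,229) and pin caps at (299,232) and (351,233). Latch plate candidates are A (355,134), B (472,222), C (428,250) and D (450,350). B looks farthest right, i.e. lowest world y. I'll measure this and confirm it in a crop.

```bash
python3 - <<'E'
from h import *
z=np.load('pics/top0.npz');p,d=z['p'].astype(int),z['d'];W=world('top',d)
hsv=cv2.cvtColor(z['p'],cv2.COLOR_RGB2HSV)
red=((p[...,0]>120)&(p[...,1]<50)&(p[...,2]<50)).astype(np.uint8)
n,l,s,c=cv2.connectedComponentsWithStats(red)
for i in range(1,n):
    if 30<s[i,4]<900:
        m=(l==i); top=m&(W[...,2]>np.nanpercentile(W[m][:,2],60)-3)
        print('red',c[i],s[i,4],'zmax',np.nanmax(W[m][:,2]),'top',np.nanmean(W[top],0).round(1))
grey=((hsv[...,1]<50)&(hsv[...,2]>110)&(np.abs(W[...,2]-5)<6)).astype(np.uint8)
n,l,s,c=cv2.connectedComponentsWithStats(grey)
for i in range(1,n):
    if s[i,4]>80 : 
        m=l==i;print('grey',c[i].round(1),s[i,4],np.nanmean(W[m],0).round(1), cv2.minAreaRect(W[m][:,:2].astype(np.float32)))
# clamp
a=np.array
for u,v in((299,232),(351,233),(325,229),(325,222),(325,237),(310,240),(340,245)):print((u,v),W[v,u].round(1))
g=(hsv[...,0]>60)&(hsv[...,0]<90)&(hsv[...,1]>120)&(W[...,2]>50)&(W[...,2]<80)
print('green',cv2.minAreaRect(W[g][:,:2].astype(np.float32)),np.nanmedian(W[g][:,2]))
gf=cv2.morphologyEx(g.astype(np.uint8),cv2.MORPH_CLOSE,np.ones((25,25)))
ng=((gf>0)&~g&(hsv[...,1]<90)).astype(np.uint8)
n,l,s,c=cv2.connectedComponentsWithStats(ng)
for i in range(1,n):
    if s[i,4]>8:
        m=l==i;print('ng',c[i].round(1),s[i],np.nanmedian(W[m],0).round(1),cv2.minAreaRect(W[m][:,:2].astype(np.float32)))
crop('top0',390,190,110,200,'cB',3);crop('top0',270,185,110,115,'cC',5)
a,b=cv2.imread('pics/cB.png'),cv2.imread('pics/cC.png');b=b[:600,:460]
o=np.zeros((600,800,3),np.uint8);o[:a.shape[0],:a.shape[1]]=a;o[:b.shape[0],335:335+b.shape[1]]=b;cv2.imwrite('pics/crop1.png',o)
E
```

```text
red [356.         142.08571429] 35 zmax 58.924431580323244 top [769.8  -9.3  54.7]
red [485.9137931  233.15517241] 58 zmax 61.63214371761728 top [ 539.9 -302.5   55.5]
red [445.71014493 243.76811594] 69 zmax 58.90711122263451 top [ 517.2 -209.2   55.3]
red [464.24050633 365.39240506] 79 zmax 58.62615926265312 top [ 244.1 -233.5   55.2]
red [ 42.78732106 416.01840491] 489 zmax 67.5270916614752 top [150.2 702.5  62.4]
grey [353.8 128.2] 241 [825.9  -8.2   5.1] ((822.2509765625, -8.606576919555664), (36.11621856689453, 76.4948959350586), 88.5111312866211)
grey [160.2 150.5] 154 [779.1 486.5   6.8] ((784.8897094726562, 484.8119201660156), (86.5215835571289, 34.31218338012695), 60.728179931640625)
grey [469.5 222.7] 399 [ 574.4 -282.7    4.9] ((572.887939453125, -285.39459228515625), (99.2896728515625, 39.9348258972168), 29.537681579589844)
grey [424.5 250.5] 395 [ 508.4 -169.9    4.8] ((509.0069580078125, -171.22698974609375), (35.7170295715332, 96.21285247802734), 12.827792167663574)
grey [447.2 348.5] 446 [ 276.5 -209.9    5. ] ((276.07080078125, -210.83828735351562), (95.5543441772461
[... 160 characters left out ...]
1.5]
(325, 237) [537.2  70.   65.1]
(310, 240) [531.2 105.   63.2]
(340, 245) [518.2  35.7  61.9]
green ((399.0928955078125, 326.3258056640625), (192.24571228027344, 811.6919555664062), 30.099233627319336) 63.29038515764353
ng [325.  226.9] [321 215   9  26 211] [559.6  69.5  70.9] ((559.91015625, 69.82528686523438), (18.433334350585938, 60.26532745361328), 79.88166809082031)
ng [298.4 231.6] [294 228  10   9  65] [551.  132.   67.9] ((551.8298950195312, 131.53868103027344), (19.846633911132812, 19.80287742614746), 24.835704803466797)
ng [351.  232.4] [347 228   9  10  64] [546.4   9.7  68.3] ((546.6696166992188, 9.178596496582031), (18.728145599365234, 19.58362579345703), 42.84917068481445)
```

View pics/crop1.png

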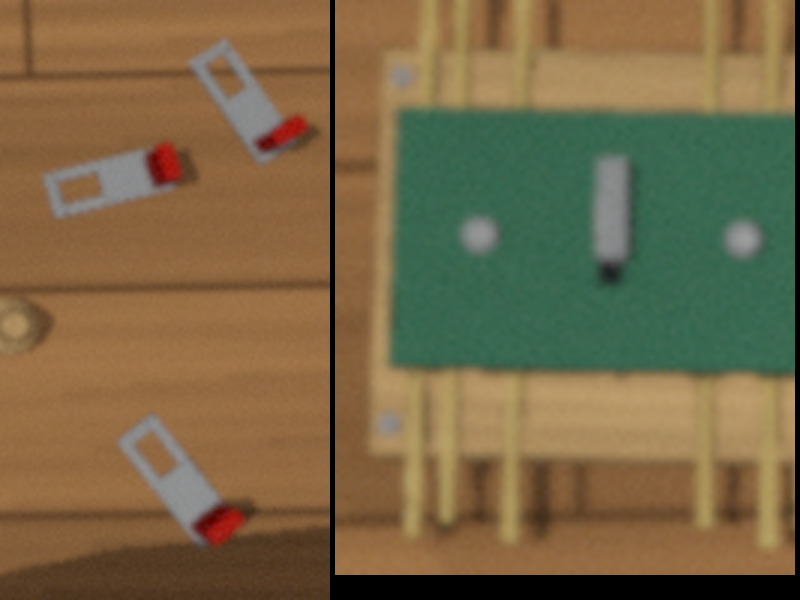

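B (471,222; y≈-285 mm) is farthest right, ahead of D (y≈-211) and C (y≈-171). The crop shows it is a plate with an oblong eye and a red handle. Next I refine the poses by fitting models in both cameras.

```bash
cat > fit.py <<'E'
from h import *
from scipy.optimize import minimize
def pose(x,y,yaw,z=0):
    c,s=np.cos(yaw),np.sin(yaw); return lambda P:np.asarray(P,float)@np.array([[c,s,0],[-s,c,0],[0,0,1]])+[x,y,z]
S=8
def poly(n,P,m,hull=False):
    q=proj(n,P); q=cv2.convexHull(q.astype(np.float32))[:,0] if hull else q
    return q
def draw(shape,items,off,sc):
    im=np.zeros(shape,np.uint8)
    for q,val in items: cv2.fillPoly(im,[np.round(((q-off+.5)*sc)*16).astype(np.int32)],val,shift=4)
    return cv2.resize(im.astype(np.float32)/255,None,fx=1/sc,fy=1/sc,interpolation=cv2.INTER_AREA)
def rect(x0,x1,y0,y1,z): return [[x0,y0,z],[x1,y0,z],[x1,y1,z],[x0,y1,z]]
def fit(n,mask,items,x0,win,steps):
    u0,v0,w,h=win; M=mask[v0:v0+h,u0:u0+w].astype(np.float32)
    f=lambda p:np.abs(draw((h*S,w*S),items(n,p),np.array([u0,v0]),S)-M).sum()
    r=minimize(f,x0,method='Nelder-Mead',options=dict(initial_simplex=np.vstack([x0]+[np.array(x0)+np.eye(len(x0))[i]*steps[i] for i in range(len(x0))]),xatol=.01,fatol=.01,maxiter=600))
    return r.x,r.fun,M.sum()
def plate_items(n,p):
    T=pose(p[0],p[1],np.radians(p[2])); 
    box=rect(-45,-31,-15,15,5)+rect(-45,-31,-15,15,55)
    return [(cv2.convexHull(proj(n,T(rect(-51,50,-18,18,0)+rect(-51,50,-18,18,5))).astype(np.float32))[:,0],255),
            (proj(n,T(rect(7,41,-10,10,5))),0),(cv2.convexHull(proj(n,T(box)).astype(np.float32))[:,0],255)]
def bar_items(n,p):
    T=pose(p[0],p[1],np.radians(p[2])); return [(proj(n,T(rect(-62,62,-103,103,64))),255)]
def head_items(n,p,pr):
    T=pose(pr[0],pr[1],np.radians(pr[2])); x,y=p
    return [(cv2.convexHull(proj(n,T(rect(x-24,x+24,y-7,y+7,67)+rect(x-24,x+24,y-7,y+7,73))).astype(np.float32))[:,0],255)]
E
python3 - <<'E'
from fit import *
for n in('top','scene'):
    z=np.load(f'pics/{n}0.npz');p=z['p'].astype(int);hsv=cv2.cvtColor(z['p'],cv2.COLOR_RGB2HSV).astype(int)
    red=(p[...,0]>90)&(p[...,1]<50)&(p[...,2]<50); grey=(hsv[...,1]<60)&(hsv[...,2]>90)
    c=proj(n,[565,-288,20])[0].astype(int); hw=38
    r=fit(n,red|grey,plate_items,[571,-285,30],(c[0]-hw,c[1]-hw,2*hw,2*hw),[6,6,8]); print(n,'plate',r)
    g=(hsv[...,0]>60)&(hsv[...,0]<90)&(hsv[...,1]>110)
    c=proj(n,[548,70,64])[0].astype(int);hw=85
    g=cv2.morphologyEx(g.astype(np.uint8),cv2.MORPH_CLOSE,np.ones((17,17)))
    b=fit(n,g,bar_items,[548,70,-2.4],(c[0]-hw,c[1]-hw,2*hw,2*hw),[6,6,4]); print(n,'bar',b)
    c=proj(n,[558,70,70])[0].astype(int);hw=20
    h=fit(n,grey,lambda n,p:head_items(n,p,b[0]),[8,0],(c[0]-hw,c[1]-hw,2*hw,2*hw),[4,3]);print(n,'head',h)
E
```

```text
top plate (array([ 573.8659537 , -284.92313061,   31.41736173]), np.float64(294.96875), np.float32(716.0))
top bar (array([547.63943142,  69.15086082,  -5.32855421]), np.float64(552.859375), np.float32(4124.0))
top head (array([14.63696289,  1.8314209 ]), np.float64(26.703125), np.float32(152.0))
scene plate (array([ 575.8383193 , -282.7671982 ,   31.82153395]), np.float64(146.65625), np.float32(681.0))
scene bar (array([555.50024898,  74.12092818,  -2.46850382]), np.float64(160.921875), np.float32(5413.0))
scene head (array([ 6.26464844, -2.74658203]), np.float64(34.5), np.float32(165.0))
```

```bash
python3 - <<'E'
from fit import *
for n in('top','scene'):
    z=np.load(f'pics/{n}0.npz');p=z['p'].astype(int);hsv=cv2.cvtColor(z['p'],cv2.COLOR_RGB2HSV).astype(int)
    red=(p[...,0]>90)&(p[...,1]<50)&(p[...,2]<50); grey=(hsv[...,1]<60)&(hsv[...,2]>90)
    l=cv2.connectedComponents((red|grey).astype(np.uint8))[1]
    c0=proj(n,[575,-283,55])[0].astype(int)
    q=proj(n,[[574-38*.855,-284-38*.52,50],[574-15*.855,-284-15*.52,5]]).astype(int)
    m=np.isin(l,[l[b,a] for a,b in q])&(l>0)
    c=proj(n,[565,-288,20])[0].astype(int); hw=45
    r=fit(n,m,plate_items,[573,-285,31],(c[0]-hw,c[1]-hw,2*hw,2*hw),[5,5,6]); print(n,'plate',r)
    g=(p[...,1]>p[...,0]+12)&(p[...,1]>p[...,2]+5)
    l,s=cv2.connectedComponentsWithStats(g.astype(np.uint8))[1:3]; q=proj(n,[548,50,64])[0].astype(int); g=(l==l[q[1],q[0]]); print(s[l[q[1],q[0]]])
    g=cv2.morphologyEx(g.astype(np.uint8),cv2.MORPH_CLOSE,np.ones((17,17)))
    c=proj(n,[548,70,64])[0].astype(int);hw=95
    b=fit(n,g,bar_items,[550,70,-2.4],(c[0]-hw,c[1]-hw,2*hw,2*hw),[6,6,4]); print(n,'bar',b)
    c=proj(n,[558,70,70])[0].astype(int);hw=20
    h=fit(n,grey,lambda n,p:head_items(n,p,b[0]),[8,0],(c[0]-hw,c[1]-hw,2*hw,2*hw),[4,3]);print(n,'head',h)
    T=pose(b[0][0],b[0][1],np.radians(b[0][2]));print('head world',T([h[0][0],h[0][1],0]),'pins pred',proj(n,T([[0,61,70],[0,-61,70]])).round(1))
E
```

```text
top plate (array([ 573.30391171, -285.12693652,   31.10775627]), np.float64(101.796875), np.float32(524.0))
[ 281  207   89   53 4256]
top bar (array([548.21081128,  70.02244918,  -2.72782334]), np.float64(195.203125), np.float32(4481.0))
top head (array([14.18725586,  0.34240723]), np.float64(23.921875), np.float32(152.0))
head world [562.39828698  69.68927542   0.        ] pins pred [[298.5 231.3]
 [351.3 232.6]]
scene plate (array([ 575.54056474, -283.13908234,   31.61158969]), np.float64(120.421875), np.float32(655.0))
[ 259  203  125   85 5299]
scene bar (array([556.06953677,  73.76304653,  -2.22041259]), np.float64(235.375), np.float32(5556.0))
scene head (array([ 5.39746094, -2.74658203]), np.float64(35.453125), np.float32(165.0))
head world [561.35653211  70.80940849   0.        ] pins pred [[349.  252.6]
 [292.8 227.8]]
```

```bash
cat > st.py <<'E'
from h import *
from scipy.spatial.transform import Rotation as Ro
s=telemetry.sense();R=Ro.from_euler('xyz',s['tcp_rot'],degrees=True)
print('t',round(s['time'],2),'tcp',s['tool_pos'].round(1),'rot',s['tcp_rot'].round(1),'F',s['ft_force'].round(1),'M',s['wrist_torque'].round(2),'gap',round(s['finger_gap'],1),'q',s['joint_pos'].round(0))
def go(x,y,z,yaw,th=0):
    "units to reach TCP xyz, tool down, yaw, tilted th about tool x"
    T=Ro.from_euler('z',yaw,degrees=True)*Ro.from_euler('x',180,degrees=True)*Ro.from_euler('x',th,degrees=True)
    print('shift',(R.inv().apply(np.array([x,y,z])-s['tool_pos'])/50).round(3),'turn',((R.inv()*T).as_rotvec()/2/np.pi).round(4))
E
python3 -m jog '[[[0.886,-0.327,0.2,0,0,0,1],[0.886,-0.327,0.2,0,0,0,1],[0.886,-0.327,0.2,0,0,0,1],[0.886,-0.327,0.2,0,0,0,1],[0.886,-0.327,0.2,0,0,0,0.7],[0.886,-0.327,0.2,0,0,0,0.6],[0.886,-0.327,0.2,0,0,0,0.6],[0.886,-0.327,0.2,0,0,0,0.6],[0.886,-0.327,0.2,0,0,0,0.6],[0.886,-0.327,0.2,0,0,0,0.6]]]' && python3 -m jog '[[[0,0,0,0,0,-0.0294,0.6],[0,0,0,0,0,-0.0294,0.6],[0,0,0,0,0,-0.0294,0.6],[0,0,0,0,0,-0.0294,0.6],[0,0,0,0,0,-0.0294,0.6],[0,0,0,0,0,-0.0294,0.6],[0,0,0,0,0,-0.0294,0.6],[0,0,0,0,0,-0.0294,0.6],[0,0,0,0,0,-0.0294,0.6],[0,0,0,0,0,-0.0294,0.6],[0,0,0,0,0,0,0.6]]]' && python3 -c "
from st import *
go(542,-304,12,121.3)"
```

```text
time: 1.35
tool_pos: [543.3, -303.0, 130.5]
tcp_rot: [-180.0, 0.0, 15.3]
ft_force: [0.5, -0.0, 0.0]
finger_gap: 51.6
time: 2.72
tool_pos: [542.1, -304.1, 130.8]
tcp_rot: [-180.0, -0.0, 121.1]
ft_force: [0.2, 0.1, -0.5]
finger_gap: 51.2
t 2.73 tcp [ 542.1 -304.1  130.8] rot [-180.    -0.   121.1] F [ 0.2  0.1 -0.5] M [-0.03  0.05  0.04] gap 51.2 q [-34.  15.  88.   0.  78. -65.]
shift [ 0.000e+00 -1.000e-03  2.375e+00] turn [-0.0001 -0.0001 -0.0007]
```

```bash
python3 -m jog '[[[0,0,0.5,0,0,0,0.6],[0,0,0.5,0,0,0,0.6],[0,0,0.5,0,0,0,0.6],[0,0,0.4,0,0,0,0.6],[0,0,0.25,0,0,0,0.6],[0,0,0.2,0,0,0,0.6],[0,0,0,0,0,0,0.6],[0,0,0,0,0,0,0],[0,0,0,0,0,0,0],[0,0,0,0,0,0,0],[0,0,0,0,0,0,0],[0,0,0,0,0,0,0]]]' 80 && python3 -m jog '[[[0,0,0,0,0,0,0],[0,0,-0.5,0,0,0,0],[0,0,-0.8,0,0,0,0],[0,0,-0.8,0,0,0,0],[0,0,-0.8,0,0,0,0],[0,0,-0.5,0,0,0,0],[0,0,0,0,0,0,0]]]' && python3 -c "
from st import *
go(480,66,190,87.5)
snap('scene','s1');crop('s1',80,60,200,150,'s1c',4)"
```

```text
time: 4.22
tool_pos: [543.2, -304.8, 14.9]
tcp_rot: [180.0, 0.1, 121.1]
ft_force: [0.1, 0.4, 6.3]
finger_gap: 13.1
time: 5.1
tool_pos: [543.6, -305.0, 186.1]
tcp_rot: [179.9, 0.2, 121.1]
ft_force: [0.3, -0.2, -1.1]
finger_gap: 13.1
t 5.1 tcp [ 543.6 -305.   186.1] rot [179.9   0.2 121.1] F [ 0.3 -0.2 -1.1] M [-0.03  0.05  0.02] gap 13.1 q [-34.  12.  85.  -0.  83. -65.]
shift [ 7.009  2.748 -0.099] turn [0.0005 0.0005 0.0934]
```

View pics/s1c.png

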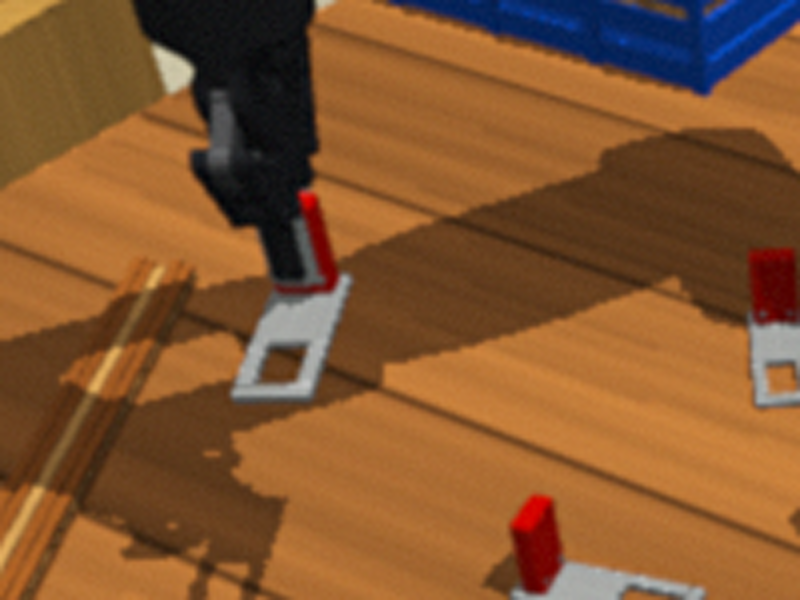

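The plate is held by the handle, with eye and nose clear. In the crop the nose is at about (270,395) and the handle at (318,240). I'll measure how it sits in the grip.

```bash
cat > held.py <<'E'
from st import *
def held(tags):
    tcp=s['tool_pos']; 
    for n,tag in tags:
        z=np.load(f'pics/{tag}.npz');W=world(n,z['d'].astype(float));hsv=cv2.cvtColor(z['p'],cv2.COLOR_RGB2HSV)
        L=R.inv().apply((W-tcp).reshape(-1,3)).reshape(W.shape) # tool frame: y=plate x, x=plate y, -z=up
        X=L[...,1]-38;Y=L[...,0];Z=-L[...,2]  # plate-ish coords about TCP
        m=(X>-20)&(X<60)&(np.abs(Y)<28)&(Z<8)&(Z>-35)&(hsv[...,1]<70)&(hsv[...,2]>80)
        x,y,zz=X[m],Y[m],Z[m]
        k=np.ones(len(x),bool)
        for _ in range(5):
            c=np.linalg.lstsq(np.c_[x,y,np.ones_like(x)][k],zz[k],rcond=None)[0]; r=zz-np.c_[x,y,np.ones_like(x)]@c; k=np.abs(r)<max(2*np.std(r[k]),1.5)
        print(n,m.sum(),k.sum(),'top z=%.1f at x=0, slopes deg x %.1f y %.1f'%(c[2],*np.degrees(np.arctan(c[:2]))),'x 99%%: %.1f y range %.1f %.1f'%(np.percentile(x[k],98.5),np.percentile(y[k],2),np.percentile(y[k],98)),'rms',r[k].std().round(2))
        # eye centre: pixels inside whose depth is lower
E
python3 - <<'E'
from held import *
snap('top','t1'); held([('scene','s1'),('top','t1')])
E
```

```text
t 5.15 tcp [ 542.6 -304.4  183.9] rot [1.800e+02 1.000e-01 1.211e+02] F [ 0.5  0.2 -1.5] M [-0.06  0.04 -0.03] gap 13.3 q [-34.  12.  85.  -0.  83. -65.]
scene 383 318 top z=-8.0 at x=0, slopes deg x -0.2 y -0.6 x 99%: 52.0 y range -16.8 18.7 rms 0.81
top 418 376 top z=-9.9 at x=0, slopes deg x -0.0 y 0.4 x 99%: 48.3 y range -15.9 19.6 rms 1.44
```

```bash
cat >> st.py <<'E'
YC=-2.5; ST=np.array([562,70.]); OFF=np.array([-38,-1.4,14.3])  # clamp yaw, stem xy, TCP in plate frame
def plate(th,px,x,z,pz=5,zz=None):
    "go so that plate point (px,0,pz) is at clamp x (from stem), height z, nose down th"
    t=np.radians(th);d=OFF-[px,0,pz]
    v=np.array([x+d[0]*np.cos(t)+d[2]*np.sin(t),d[1],z-d[0]*np.sin(t)+d[2]*np.cos(t)])
    c,q=np.cos(np.radians(YC)),np.sin(np.radians(YC))
    X=ST[0]+c*v[0]-q*v[1];Y=ST[1]+q*v[0]+c*v[1]; print('target tcp',np.round([X,Y,v[2]],1)); go(X,Y,v[2],90+YC,th)
def now(px=41,pz=5):
    "where plate point is: clamp x,y from stem, z, tilt"
    w=s['tool_pos']+R.apply([0-OFF[1],px-OFF[0],OFF[2]-pz]); d=w[:2]-ST
    c,q=np.cos(np.radians(YC)),np.sin(np.radians(YC)); y=R.apply([0,1,0])
    print('pt',px,pz,'x %.1f y %.1f z %.1f tilt %.1f yaw %.1f'%(c*d[0]+q*d[1],-q*d[0]+c*d[1],w[2],np.degrees(np.arcsin(-y[2])),np.degrees(np.arctan2(y[1],y[0]))))
E
python3 -c "
from st import *
plate(0,41,29,170); plate(27,41,29,110)"
```

```text
t 5.2 tcp [ 541.9 -303.9  182.3] rot [-1.800e+02 -1.000e-01  1.211e+02] F [-0.7  0.3 -1.4] M [-0.02  0.04  0.02] gap 13.2 q [-34.  12.  85.   0.  83. -65.]
target tcp [512.   70.8 179.3]
shift [6.724 3.362 0.068] turn [-0.0002 -0.0002  0.0934]
target tcp [524.8  70.2 154.2]
shift [6.581 3.576 0.57 ] turn [0.0726 0.0218 0.0917]
```

```bash
python3 -m jog '[[[0.4,0.2,0,0,0,0,0],[0.8,0.4,0,0,0,0,0],[0.8,0.4,0,0,0,0,0],[0.8,0.4,0,0,0,0,0],[0.8,0.4,0,0,0,0,0],[0.8,0.4,0,0,0,0,0],[0.8,0.4,0,0,0,0,0],[0.8,0.4,0,0,0,0,0],[0.5,0.25,0,0,0,0,0],[0.22,0.11,0,0,0,0,0]]]' && python3 -m jog '[[[0,0,0,0,0,0.0234,0],[0,0,0,0,0,0.0234,0],[0,0,0,0,0,0.0234,0],[0,0,0,0,0,0.0232,0],[0,0,0,0.0188,0,0,0],[0,0,0,0.0188,0,0,0],[0,0,0,0.0188,0,0,0],[0,0,0,0.0186,0,0,0],[0,0,0,0,0,0,0],[0,0,0,0,0,0,0]]]' && python3 -c "
from st import *
now();plate(27,41,29,100)"
```

```text
time: 6.45
tool_pos: [510.9, 72.3, 182.2]
tcp_rot: [-179.9, -0.1, 121.3]
ft_force: [0.4, -0.0, -1.8]
finger_gap: 13.2
time: 7.7
tool_pos: [512.4, 70.0, 183.4]
tcp_rot: [-153.1, 0.0, 87.5]
ft_force: [0.7, 0.5, -1.3]
finger_gap: 13.0
t 7.7 tcp [512.4  70.  183.4] rot [-153.1    0.    87.5] F [ 0.7  0.5 -1.3] M [-0.06 -0.27  0.01] gap 13.0 q [  1.  23.  77.   2. 108.   4.]
pt 41 5 x 16.7 y -0.7 z 139.3 tilt 26.9 yaw -2.5
target tcp [524.8  70.2 144.2]
shift [0.014 0.575 0.588] turn [ 0.0002 -0.     -0.    ]
```

```bash
python3 -m jog '[[[0,0.2,0.2,0,0,0,0],[0.01,0.2,0.2,0,0,0,0],[0,0.17,0.19,0,0,0,0],[0,0,0,0,0,0,0],[0,0,0,0,0,0,0]]]' && python3 - <<'E'
from st import *
now(); snap('scene','s2'); snap('top','t2')
crop('s2',230,120,160,130,'a',4)
crop('t2',270,150,100,100,'b',4)
a,b=cv2.imread('pics/a.png'),cv2.imread('pics/b.png')
o=np.zeros((520,800,3),np.uint8);o[:a.shape[0],:400]=a[:,120:520];o[:b.shape[0],400:]=b;cv2.imwrite('pics/crop2.png',o)
E
```

```text
time: 8.32
tool_pos: [524.6, 70.2, 144.7]
tcp_rot: [-153.0, 0.0, 87.5]
ft_force: [-0.1, -0.7, -0.6]
finger_gap: 13.2
t 8.32 tcp [524.6  70.2 144.7] rot [-153.     0.    87.5] F [-0.1 -0.7 -0.6] M [-0.03 -0.28  0.05] gap 13.2 q [  1.  26.  76.   2. 105.   4.]
pt 41 5 x 28.8 y -0.0 z 100.5 tilt 27.0 yaw -2.5
```

View pics/crop2.png

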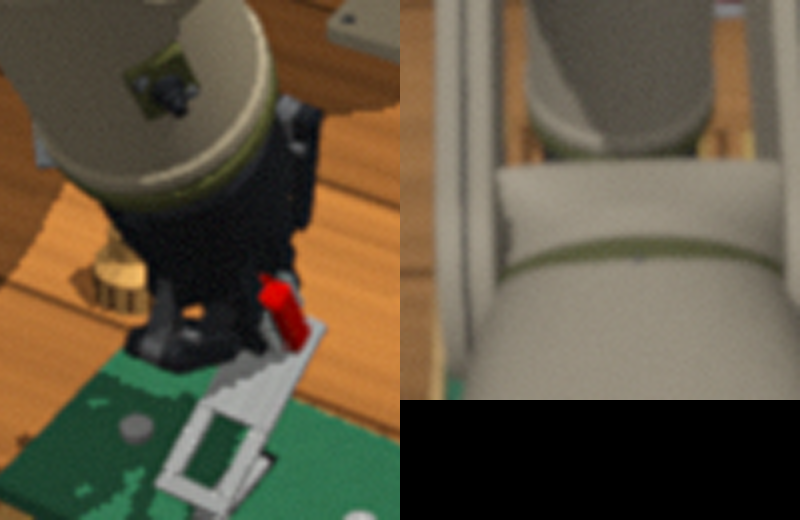

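```bash
python3 - <<'E'
from st import *
P=np.array([[50,18,0],[50,-18,5],[50,18,5],[41,10,5],[41,-10,5],[7,10,5],[7,-10,5]],float)
L=np.c_[P[:,1]-OFF[1],P[:,0]-OFF[0],OFF[2]-P[:,2]]
W=s['tool_pos']+R.apply(L); q=proj('scene',W)
for p,a in zip(P,q): print(p,((a[0]-230)*4-120).round(0),((a[1]-120)*4).round(0))
from fit import pose
T=pose(562,70,np.radians(-2.5));print('head',[( ((a[0]-230)*4-120).round(0),((a[1]-120)*4).round(0)) for a in proj('scene',T([[24,-7,73],[24,7,73],[-24,-7,73],[-24,7,73]]))])
crop('s2',285,208,60,60,'c3',10)
E
```

```text
t 8.43 tcp [524.8  70.2 145.1] rot [-153.    -0.    87.5] F [-0.2 -0.2 -1.4] M [-0.04 -0.3   0.01] gap 13.2 q [  1.  26.  76.   2. 105.   4.]
[50. 18.  0.] 222.0 515.0
[ 50. -18.   5.] 150.0 480.0
[50. 18.  5.] 219.0 511.0
[41. 10.  5.] 213.0 486.0
[ 41. -10.   5.] 175.0 469.0
[ 7. 10.  5.] 249.0 421.0
[  7. -10.   5.] 211.0 404.0
head [(np.float64(187.0), np.float64(507.0)), (np.float64(213.0), np.float64(519.0)), (np.float64(242.0), np.float64(443.0)), (np.float64(267.0), np.float64(455.0))]
```

View pics/c3.png

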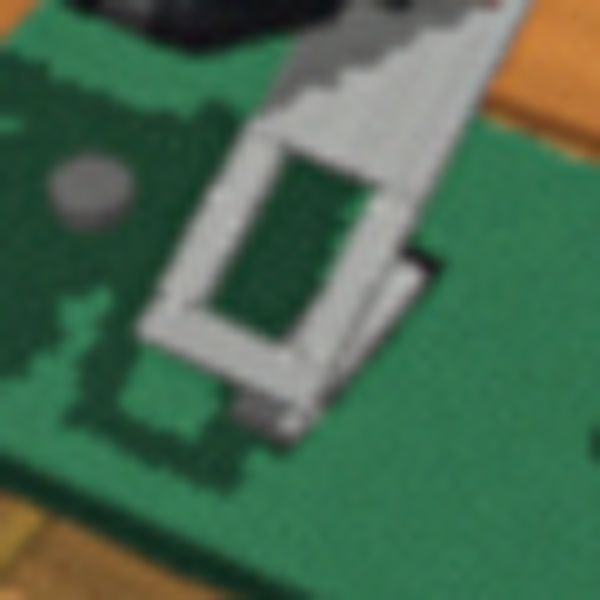

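```bash
python3 -c "
from st import *
plate(27,41,29,77)"
```

```text
t 8.43 tcp [524.8  70.2 145.1] rot [-153.    -0.    87.5] F [-0.2 -0.2 -1.4] M [-0.04 -0.3   0.01] gap 13.2 q [  1.  26.  76.   2. 105.   4.]
target tcp [524.8  70.2 121.2]
shift [0.    0.216 0.426] turn [ 0.0001 -0.      0.    ]
```

```bash
python3 -m jog '[[[0,0.054,0.107,0,0,0,0],[0,0.054,0.107,0,0,0,0],[0,0.054,0.107,0,0,0,0],[0,0.054,0.107,0,0,0,0],[0,0,0,0,0,0,0]]]' && python3 -m jog '[[[0,0.014,0.027,0,0,0,0],[0,0.014,0.027,0,0,0,0],[0,0.014,0.027,0,0,0,0],[0,0,0,0,0,0,0]]]' && python3 -c "
from st import *
now()" && python3 -m jog '[[[0,0.014,0.027,0,0,0,0],[0,0.014,0.027,0,0,0,0],[0,0,0,0,0,0,0]]]'&& python3 -c "
from st import *
now();now(50,0)"
```

```text
time: 9.05
tool_pos: [523.9, 70.2, 119.8]
tcp_rot: [-152.9, 0.0, 87.5]
ft_force: [0.6, 0.3, -2.1]
finger_gap: 13.0
time: 9.55
tool_pos: [524.6, 70.2, 116.6]
tcp_rot: [-153.0, -0.0, 87.5]
ft_force: [-1.4, 0.2, 4.3]
finger_gap: 13.2
t 9.55 tcp [524.6  70.2 116.6] rot [-153.    -0.    87.5] F [-1.4  0.2  4.3] M [-0.04  0.08 -0.1 ] gap 13.2 q [  1.  28.  77.   2. 102.   3.]
pt 41 5 x 28.8 y -0.0 z 72.5 tilt 27.0 yaw -2.5
time: 9.93
tool_pos: [524.6, 70.2, 113.5]
tcp_rot: [-153.0, -0.0, 87.5]
ft_force: [-2.8, 0.0, 5.7]
finger_gap: 13.3
t 9.93 tcp [524.6  70.2 113.5] rot [-153.    -0.    87.5] F [-2.8  0.   5.7] M [-0.03  0.2   0.  ] gap 13.3 q [  1.  28.  77.   2. 102.   3.]
pt 41 5 x 28.8 y -0.0 z 69.3 tilt 27.0 yaw -2.5
pt 50 0 x 34.5 y -0.0 z 60.8 tilt 27.0 yaw -2.5
```

```bash
python3 -m jog '[[[0,0.014,0.027,0,0,0,0],[0,0.014,0.027,0,0,0,0],[0,0.009,0.018,0,0,0,0],[0,0,0,0,0,0,0],[0,0,0,0,0,0,0]]]'&& python3 - <<'E'
from st import *
now(); snap('scene','s3'); crop('s3',285,208,60,60,'c4',10)
E
```

```text
time: 10.55
tool_pos: [524.6, 70.2, 109.6]
tcp_rot: [-153.0, -0.0, 87.5]
ft_force: [-2.7, 0.1, 6.8]
finger_gap: 12.9
t 10.55 tcp [524.6  70.2 109.6] rot [-153.    -0.    87.5] F [-2.7  0.1  6.8] M [-0.04  0.26 -0.01] gap 12.9 q [  1.  28.  77.   2. 101.   3.]
pt 41 5 x 28.8 y -0.0 z 65.5 tilt 27.0 yaw -2.5
```

View pics/c4.png

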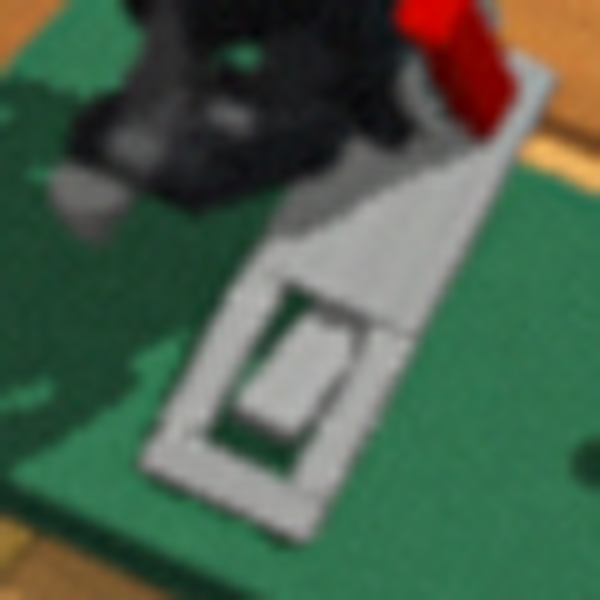

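The head shows through the eye, its far end at (265,425) and the nose bar beyond it at (240,470). It is centred sideways. I now draw back, feeling for the stem.

```bash
python3 -m jog '[[[0,-0.036,0.018,0,0,0,0],[0,-0.036,0.018,0,0,0,0],[0,-0.036,0.018,0,0,0,0],[0,-0.036,0.018,0,0,0,0],[0,0,0,0,0,0,0]]]' && python3 -c "
from st import *
now()" && python3 -m jog '[[[0,-0.036,0.018,0,0,0,0],[0,-0.036,0.018,0,0,0,0],[0,-0.036,0.018,0,0,0,0],[0,-0.018,0.009,0,0,0,0],[0,0,0,0,0,0,0]]]' && python3 -c "
from st import *
now()"
```

```text
time: 11.22
tool_pos: [518.2, 70.5, 110.1]
tcp_rot: [-153.2, -0.0, 87.5]
ft_force: [2.4, 0.5, 5.9]
finger_gap: 13.0
t 11.22 tcp [518.2  70.5 110.1] rot [-153.2   -0.    87.5] F [2.4 0.5 5.9] M [-0.08 -0.78  0.01] gap 13.0 q [  1.  27.  79.   2. 101.   3.]
pt 41 5 x 22.5 y -0.0 z 66.3 tilt 26.8 yaw -2.5
time: 11.85
tool_pos: [511.3, 70.8, 110.2]
tcp_rot: [-153.3, -0.0, 87.5]
ft_force: [2.6, 0.4, 6.6]
finger_gap: 13.1
t 11.85 tcp [511.3  70.8 110.2] rot [-153.3   -0.    87.5] F [2.6 0.4 6.6] M [-0.01 -0.9  -0.02] gap 13.1 q [  1.  26.  80.   2. 100.   3.]
pt 41 5 x 15.7 y 0.0 z 66.4 tilt 26.7 yaw -2.5
```

```bash
python3 -m jog '[[[0,-0.036,0.018,0,0,0,0],[0,-0.036,0.018,0,0,0,0],[0,-0.027,0.014,0,0,0,0],[0,0,0,0,0,0,0]]]' && python3 -c "
from st import *
now()" && python3 -m jog '[[[0,-0.018,0.009,0,0,0,0],[0,0,0,0,0,0,0]]]' && python3 -c "
from st import *
now()"
```

```text
time: 12.35
tool_pos: [505.7, 71.0, 110.2]
tcp_rot: [-153.3, -0.0, 87.5]
ft_force: [2.7, -0.8, 5.7]
finger_gap: 12.9
t 12.35 tcp [505.7  71.  110.2] rot [-153.3   -0.    87.5] F [ 2.7 -0.8  5.7] M [-0.02 -0.83  0.05] gap 12.9 q [  1.  25.  81.   2. 100.   3.]
pt 41 5 x 10.1 y -0.0 z 66.3 tilt 26.7 yaw -2.5
time: 12.6
tool_pos: [504.8, 71.1, 110.2]
tcp_rot: [-153.3, -0.0, 87.5]
ft_force: [4.0, -0.1, 5.6]
finger_gap: 13.6
t 12.6 tcp [504.8  71.1 110.2] rot [-153.3   -0.    87.5] F [ 4.  -0.1  5.6] M [-0.03 -0.92 -0.04] gap 13.6 q [  1.  25.  81.   2. 100.   3.]
pt 41 5 x 9.2 y -0.0 z 66.3 tilt 26.7 yaw -2.5
```

```bash
for i in 1; do python3 -m jog '[[[0,-0.018,0.009,0,0,0,0],[0,0,0,0,0,0,0]]]' && python3 -c "
from st import *
now()" && python3 -m jog '[[[0,-0.018,0.009,0,0,0,0],[0,0,0,0,0,0,0]]]' && python3 -c "
from st import *
now()"; done
```

```text
time: 12.85
tool_pos: [503.8, 71.1, 110.2]
tcp_rot: [-153.3, -0.0, 87.5]
ft_force: [3.7, 0.0, 6.7]
finger_gap: 13.0
t 12.85 tcp [503.8  71.1 110.2] rot [-153.3   -0.    87.5] F [3.7 0.  6.7] M [-0.05 -0.93  0.03] gap 13.0 q [  1.  25.  82.   2. 100.   3.]
pt 41 5 x 8.2 y 0.0 z 66.4 tilt 26.7 yaw -2.5
time: 13.1
tool_pos: [502.8, 71.2, 110.2]
tcp_rot: [-153.3, -0.0, 87.5]
ft_force: [1.7, -0.3, 5.1]
finger_gap: 13.0
t 13.1 tcp [502.8  71.2 110.2] rot [-153.3   -0.    87.5] F [ 1.7 -0.3  5.1] M [-0.02 -0.95  0.03] gap 13.0 q [  1.  25.  82.   2. 100.   3.]
pt 41 5 x 7.2 y 0.0 z 66.4 tilt 26.7 yaw -2.5
```

```bash
python3 -m jog '[[[0,-0.018,0.009,0,0,0,0],[0,0,0,0,0,0,0]]]' && python3 -m jog '[[[0,-0.018,0.009,0,0,0,0],[0,0,0,0,0,0,0]]]' && python3 -c "
from st import *
now()"
```

```text
time: 13.35
tool_pos: [501.9, 71.2, 110.2]
tcp_rot: [-153.3, -0.0, 87.5]
ft_force: [4.0, 0.4, 6.2]
finger_gap: 13.7
time: 13.6
tool_pos: [501.4, 71.2, 110.2]
tcp_rot: [-153.4, -0.0, 87.5]
ft_force: [6.4, 0.0, 5.2]
finger_gap: 13.0
t 13.6 tcp [501.4  71.2 110.2] rot [-153.4   -0.    87.5] F [6.4 0.  5.2] M [-0.01 -1.43 -0.03] gap 13.0 q [  1.  25.  82.   2. 100.   4.]
pt 41 5 x 5.9 y -0.0 z 66.5 tilt 26.6 yaw -2.5
```

The stem is felt: Fx rose to 6.4 N and motion stalled. I ease off 0.5 mm and swing the handle end down about the nose bar.

```bash
python3 -m jog '[[[0,0.0135,0.0045,0,0,0,0],[0,-0.009,0.0553,-0.00556,0,0,0],[0,-0.009,0.0553,-0.00556,0,0,0],[0,-0.009,0.0553,-0.00556,0,0,0],[0,0,0,0,0,0,0]]]' && python3 -c "
from st import *
now();now(41,0);now(7,0)" && python3 -m jog '[[[0,-0.009,0.0553,-0.00556,0,0,0],[0,-0.009,0.0553,-0.00556,0,0,0],[0,0,0,0,0,0,0]]]' && python3 -c "
from st import *
now();now(41,0);now(7,0)"
```

```text
time: 14.22
tool_pos: [496.6, 71.5, 102.7]
tcp_rot: [-159.3, -0.0, 87.5]
ft_force: [5.7, 0.3, 3.2]
finger_gap: 13.3
t 14.22 tcp [496.6  71.5 102.7] rot [-159.3   -0.    87.5] F [5.7 0.3 3.2] M [-0.03 -1.57 -0.02] gap 13.3 q [ 1. 18. 89.  1. 93.  4.]
pt 41 5 x 5.2 y 0.0 z 66.1 tilt 20.7 yaw -2.5
pt 41 0 x 3.5 y 0.0 z 61.4 tilt 20.7 yaw -2.5
pt 7 0 x -28.3 y 0.0 z 73.4 tilt 20.7 yaw -2.5
time: 14.6
tool_pos: [494.0, 71.6, 97.8]
tcp_rot: [-163.3, -0.0, 87.5]
ft_force: [6.4, 0.4, 2.7]
finger_gap: 13.2
t 14.6 tcp [494.   71.6  97.8] rot [-163.3   -0.    87.5] F [6.4 0.4 2.7] M [-0.03 -1.61  0.03] gap 13.2 q [ 2. 14. 93.  1. 89.  4.]
pt 41 5 x 5.0 y 0.0 z 66.2 tilt 16.7 yaw -2.5
pt 41 0 x 3.5 y 0.0 z 61.4 tilt 16.7 yaw -2.5
pt 7 0 x -29.0 y 0.0 z 71.2 tilt 16.7 yaw -2.5
```

```bash
python3 -m jog '[[[0,-0.005,0.06,-0.00556,0,0,0],[0,-0.005,0.06,-0.00556,0,0,0],[0,-0.005,0.06,-0.00556,0,0,0],[0,0,0,0,0,0,0]]]' && python3 -c "
from st import *
now();now(7,0)" && python3 -m jog '[[[0,-0.005,0.06,-0.00556,0,0,0],[0,-0.007,0.06,-0.00556,0,0,0],[0,0,0,0,0,0,0]]]' && python3 -c "
from st import *
now();now(7,5)"
```

```text
time: 15.1
tool_pos: [490.8, 71.7, 89.4]
tcp_rot: [-169.3, -0.0, 87.5]
ft_force: [5.1, -0.8, 1.2]
finger_gap: 13.3
t 15.1 tcp [490.8  71.7  89.4] rot [-169.3   -0.    87.5] F [ 5.1 -0.8  1.2] M [-0.08 -1.44 -0.04] gap 13.3 q [  2.   9. 100.   1.  82.   4.]
pt 41 5 x 4.6 y 0.0 z 65.6 tilt 10.7 yaw -2.5
pt 7 0 x -29.7 y 0.0 z 67.0 tilt 10.7 yaw -2.5
time: 15.48
tool_pos: [489.1, 71.8, 83.6]
tcp_rot: [-173.3, -0.0, 87.5]
ft_force: [5.3, 0.0, 2.9]
finger_gap: 13.1
t 15.47 tcp [489.1  71.8  83.6] rot [-173.3   -0.    87.5] F [5.3 0.  2.9] M [-0.05 -1.32 -0.  ] gap 13.1 q [  2.   5. 104.   1.  78.   4.]
pt 41 5 x 4.5 y 0.0 z 65.1 tilt 6.7 yaw -2.5
pt 7 5 x -29.3 y 0.0 z 69.1 tilt 6.7 yaw -2.5
```

```bash
python3 -m jog '[[[0,0.003,0.0553,-0.00556,0,0,0],[0,-0.005,0.0553,-0.00556,0,0,0],[0,0,0,0,0,0,0]]]' && python3 -c "
from st import *
now();now(7,5)" && python3 -m jog '[[[0,-0.009,0.0553,-0.00556,0,0,0],[0,-0.003,0.02,-0.002,0,0,0],[0,0,0,0,0,0,0]]]' && python3 -c "
from st import *
now();now(7,5)"
```

```text
time: 15.85
tool_pos: [487.9, 71.8, 77.9]
tcp_rot: [-177.2, -0.0, 87.5]
ft_force: [4.4, -1.0, 2.4]
finger_gap: 13.2
t 15.85 tcp [487.9  71.8  77.9] rot [-177.2   -0.    87.5] F [ 4.4 -1.   2.4] M [-0.01 -1.22 -0.01] gap 13.2 q [  2.   1. 108.   0.  73.   5.]
pt 41 5 x 4.3 y 0.0 z 64.8 tilt 2.8 yaw -2.5
pt 7 5 x -29.6 y 0.0 z 66.4 tilt 2.8 yaw -2.5
time: 16.23
tool_pos: [487.3, 71.9, 74.3]
tcp_rot: [-179.9, -0.0, 87.5]
ft_force: [6.2, -0.2, 4.2]
finger_gap: 13.1
t 16.23 tcp [487.3  71.9  74.3] rot [-179.9   -0.    87.5] F [ 6.2 -0.2  4.2] M [-0.04 -1.04  0.03] gap 13.1 q [  2.  -1. 111.   0.  70.   5.]
pt 41 5 x 4.3 y 0.0 z 64.9 tilt 0.1 yaw -2.5
pt 7 5 x -29.7 y 0.0 z 65.0 tilt 0.1 yaw -2.5
```

```bash
python3 -m jog '[[[0,0.04,0,0,0,0,0],[0,0.04,0,0,0,0,0],[0,0.04,0,0,0,0,0],[0,0,0,0,0,0,0]]]' && python3 -c "
from st import *
now()" && python3 -m jog '[[[0,0.04,0,0,0,0,0],[0,0.04,0,0,0,0,0],[0,0.02,0,0,0,0,0],[0,0,0,0,0,0,0]]]' && python3 -c "
from st import *
now();now(7,5)"
```

```text
time: 16.73
tool_pos: [491.1, 71.7, 73.1]
tcp_rot: [-179.6, 0.0, 87.5]
ft_force: [-2.4, 0.3, 5.8]
finger_gap: 13.0
t 16.73 tcp [491.1  71.7  73.1] rot [-179.6    0.    87.5] F [-2.4  0.3  5.8] M [-0.06 -0.13  0.06] gap 13.0 q [  2.  -0. 110.   0.  70.   5.]
pt 41 5 x 8.0 y -0.0 z 63.2 tilt 0.4 yaw -2.5
time: 17.23
tool_pos: [496.0, 71.5, 73.0]
tcp_rot: [-179.6, 0.0, 87.5]
ft_force: [-2.2, -0.2, 5.8]
finger_gap: 13.1
t 17.23 tcp [496.   71.5  73. ] rot [-179.6    0.    87.5] F [-2.2 -0.2  5.8] M [-0.06 -0.01 -0.01] gap 13.1 q [  2.   1. 110.   0.  70.   5.]
pt 41 5 x 12.9 y 0.0 z 63.1 tilt 0.4 yaw -2.5
pt 7 5 x -21.1 y -0.0 z 63.3 tilt 0.4 yaw -2.5
```

```bash
python3 -m jog '[[[0,0.04,0,0,0,0,0],[0,0.03,0,0,0,0,0],[0,0,-0.02,0,0,0,0],[0,0,-0.02,0,0,0,0],[0,0,0,0,0,0,0]]]' && python3 -c "
from st import *
now();now(7,5)"
```

```text
time: 17.85
tool_pos: [500.0, 71.3, 75.1]
tcp_rot: [-179.7, -0.0, 87.5]
ft_force: [-2.9, 0.4, 4.7]
finger_gap: 13.2
t 17.85 tcp [500.   71.3  75.1] rot [-179.7   -0.    87.5] F [-2.9  0.4  4.7] M [0.   0.08 0.01] gap 13.2 q [  2.   1. 109.   0.  70.   5.]
pt 41 5 x 16.9 y -0.0 z 65.3 tilt 0.3 yaw -2.5
pt 7 5 x -17.1 y -0.0 z 65.5 tilt 0.3 yaw -2.5
```

```bash
python3 -m jog '[[[0,-0.01,-0.014,0,0,0,0],[0,0,0,0,0,0,0]]]' && python3 -m jog '[[[0,0,-0.01,0,0,0,0],[0,0,0,0,0,0,0]]]' && python3 - <<'E'
from st import *
now();now(7,5);snap('scene','s4'); crop('s4',285,208,60,60,'c5',10)
E
```

```text
time: 18.1
tool_pos: [500.0, 71.3, 76.1]
tcp_rot: [-179.8, -0.0, 87.5]
ft_force: [-1.1, 0.3, 4.6]
finger_gap: 12.9
time: 18.35
tool_pos: [500.0, 71.3, 76.6]
tcp_rot: [-179.8, -0.0, 87.5]
ft_force: [-1.8, 0.6, 4.6]
finger_gap: 13.0
t 18.35 tcp [500.   71.3  76.6] rot [-179.8   -0.    87.5] F [-1.8  0.6  4.6] M [-0.02 -0.22  0.07] gap 13.0 q [  2.   1. 109.   0.  70.   5.]
pt 41 5 x 16.9 y -0.0 z 66.9 tilt 0.2 yaw -2.5
pt 7 5 x -17.1 y -0.0 z 67.1 tilt 0.2 yaw -2.5
```

View pics/c5.png

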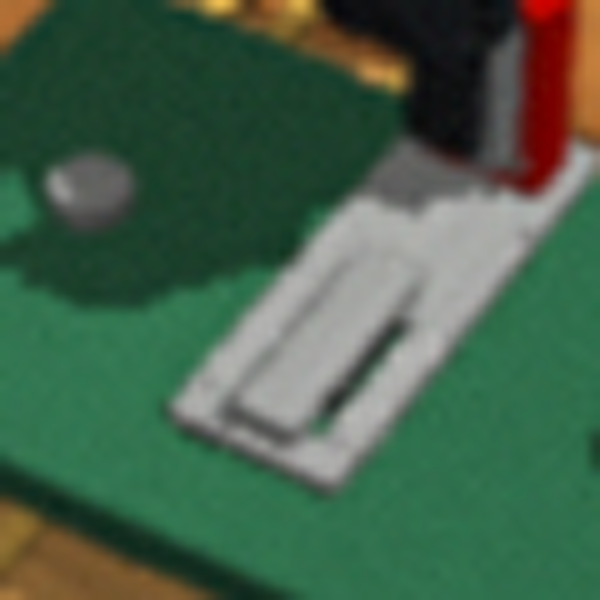

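```bash
python3 - <<'E'
from st import *
from fit import pose,rect
im=cv2.imread('pics/s4.png')[208:268,285:345]; k=10; im=cv2.resize(im,None,fx=k,fy=k,interpolation=cv2.INTER_CUBIC)
o=cv2.convertScaleAbs(im,alpha=1.6,beta=-90)
T=pose(562,70,np.radians(YC)); off=np.array([285,208])
def ln(P,col): 
    q=(proj('scene',P)-off+.5)*k; cv2.polylines(o,[np.round(q).astype(int)],True,col,1)
ln(T(rect(-24,24,-7,7,73)),(0,0,255)); 
P=lambda r:s['tool_pos']+R.apply(np.c_[np.array(r)[:,1]-OFF[1],np.array(r)[:,0]-OFF[0],OFF[2]-np.array(r)[:,2]])
ln(P(rect(-51,50,-18,18,5)),(255,0,0)); ln(P(rect(7,41,-10,10,5)),(255,0,255))
cv2.imwrite('pics/ov.png',o)
E
```

```text
t 18.4 tcp [500.   71.3  76.5] rot [-179.8   -0.    87.5] F [-1.1  0.8  5.4] M [ 0.02 -0.24 -0.01] gap 13.3 q [  2.   1. 109.   0.  70.   5.]
```

View pics/ov.png

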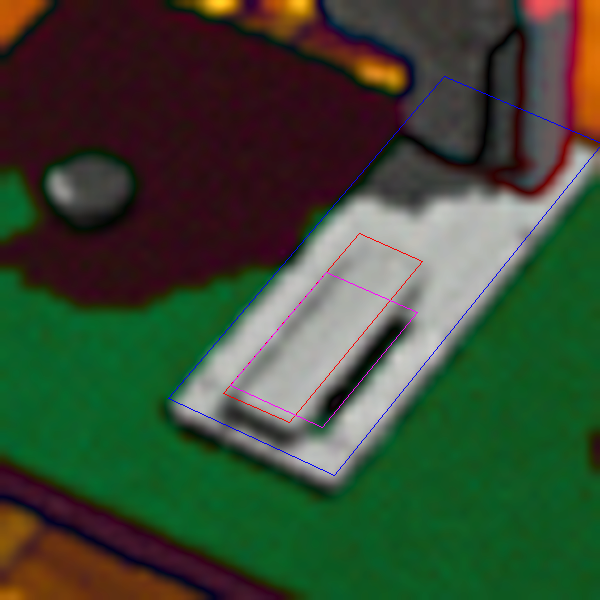

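```bash
python3 -m jog '[[[0,-0.006,-0.012,0,0,0,0],[0,0,0,0,0,0,0]]]' && python3 -m jog '[[[0,0,-0.012,0,0,0,0],[0,0,0,0,0,0,0]]]' &&  python3 -m jog '[[[0,0,-0.008,0,0,0,0],[0,0,0,0,0,0,0]]]' && python3 -c "
from st import *
now();now(7,5)"
```

```text
time: 18.65
tool_pos: [499.9, 71.3, 76.9]
tcp_rot: [-179.8, -0.0, 87.5]
ft_force: [4.8, 0.0, -0.4]
finger_gap: 13.3
time: 18.9
tool_pos: [499.9, 71.2, 77.1]
tcp_rot: [-179.8, -0.0, 87.5]
ft_force: [7.4, 0.7, -6.5]
finger_gap: 13.2
time: 19.15
tool_pos: [499.9, 71.2, 77.1]
tcp_rot: [-179.8, -0.0, 87.5]
ft_force: [10.2, 0.4, -10.0]
finger_gap: 13.0
t 19.15 tcp [499.9  71.2  77.1] rot [-179.8   -0.    87.5] F [ 10.2   0.4 -10. ] M [ 0.05 -1.55  0.02] gap 13.0 q [  2.   1. 109.   0.  70.   5.]
pt 41 5 x 16.9 y -0.1 z 67.5 tilt 0.2 yaw -2.5
pt 7 5 x -17.1 y -0.1 z 67.6 tilt 0.2 yaw -2.5
```

```bash
python3 -m jog '[[[0,0.014,0.018,0,0,0,0],[0,0,0,0,0,0,0]]]' && python3 -c "
from st import *
now()"
```

```text
time: 19.4
tool_pos: [499.9, 71.2, 77.0]
tcp_rot: [-179.7, 0.0, 87.5]
ft_force: [0.6, -0.3, 1.9]
finger_gap: 13.0
t 19.4 tcp [499.9  71.2  77. ] rot [-179.7    0.    87.5] F [ 0.6 -0.3  1.9] M [-0.06 -0.36  0.03] gap 13.0 q [  2.   1. 109.   0.  71.   5.]
pt 41 5 x 16.9 y -0.1 z 67.3 tilt 0.3 yaw -2.5
```

Forces are balanced, so I release gently, then lift away.

```bash
python3 -m jog '[[[0,0,0,0,0,0,0.2],[0,0,0,0,0,0,0.3],[0,0,0,0,0,0,0.4],[0,0,0,0,0,0,0.5],[0,0,0,0,0,0,0.5]]]' && python3 -c "
from st import *" && python3 -m jog '[[[0,0,-0.3,0,0,0,0.5],[0,0,-0.5,0,0,0,0.5],[0,0,-0.8,0,0,0,0.5],[0,-0.5,-0.8,0,0,0,0.5],[0,-1,-0.6,0,0,0,0.5],[0,-1,-0.3,0,0,0,0.5],[0.8,-0.8,0,0,0,0,0.5],[1,0,0,0,0,0,0.5],[1,0,0,0,0,0,0.5],[1,0,0,0,0,0,0.5],[1,0,0,0,0,0,0.5],[1,0,0,0,0,0,0.5]]]' && python3 - <<'E'
from st import *
snap('scene','s5');snap('top','t5');crop('s5',275,188,80,80,'a',7);crop('t5',275,195,100,100,'b',4)
a,b=cv2.imread('pics/a.png')[:,:400],cv2.imread('pics/b.png')
a=cv2.imread('pics/a.png')[:,50:450]
o=np.zeros((560,800,3),np.uint8);o[:,:400]=a;o[:400,400:]=b;cv2.imwrite('pics/crop5.png',o)
E
```

```text
time: 20.02
tool_pos: [500.2, 71.2, 77.0]
tcp_rot: [-179.7, -0.0, 87.5]
ft_force: [-1.0, -0.4, 0.2]
finger_gap: 42.7
t 20.02 tcp [500.2  71.2  77. ] rot [-179.7   -0.    87.5] F [-1.  -0.4  0.2] M [ 0.   -0.01  0.03] gap 42.7 q [  2.   1. 109.   0.  70.   5.]
time: 21.52
tool_pos: [348.7, 370.0, 244.2]
tcp_rot: [-179.8, -0.1, 87.5]
ft_force: [2.1, 0.2, 0.2]
finger_gap: 43.0
t 21.52 tcp [348.7 370.  244.2] rot [-1.798e+02 -1.000e-01  8.750e+01] F [2.1 0.2 0.2] M [ 0.01 -0.04  0.04] gap 43.0 q [41. -7. 98.  0. 89. 43.]
```

View pics/crop5.png

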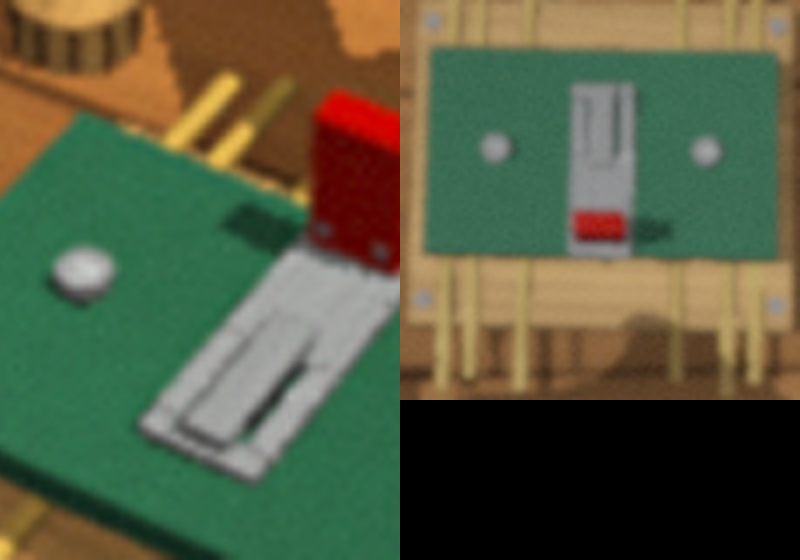

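```bash
python3 - <<'E'
import fit; from fit import *
def items(n,p):
    T=pose(p[0],p[1],np.radians(p[2]),62); H=lambda P:cv2.convexHull(proj(n,T(P)).astype(np.float32))[:,0]
    return [(H(rect(-51,50,-18,18,0)+rect(-51,50,-18,18,5)),255),(H(rect(-45,-31,-15,15,5)+rect(-45,-31,-15,15,55)),255)]
for n,t,st in(('top','t5',(562.4,69.7)),('scene','s5',(561.4,70.8))):
    z=np.load(f'pics/{t}.npz');p=z['p'].astype(int);hsv=cv2.cvtColor(z['p'],cv2.COLOR_RGB2HSV).astype(int)
    m=((p[...,0]>80)&(p[...,1]<50)&(p[...,2]<50))|((hsv[...,1]<60)&(hsv[...,2]>90))
    m=cv2.morphologyEx(m.astype(np.uint8),cv2.MORPH_CLOSE,np.ones((7,7)))
    l=cv2.connectedComponents(m)[1];q=proj(n,[515,72,67])[0].astype(int);m=l==l[q[1],q[0]]
    c=proj(n,[525,72,80])[0].astype(int);hw=50
    r=fit.fit(n,m,items,[538,71,-2.5],(c[0]-hw,c[1]-hw,2*hw,2*hw),[4,4,3])
    a=np.radians(r[0][2]);e=r[0][:2]+24*np.array([np.cos(a),np.sin(a)]);print(n,r,'eye',e,'minus stem',e-st)
    W=world(n,z['d'].astype(float));T=pose(*r[0][:2],a)
    for P in([-15,0,67],[-5,5,67],[0,-5,67],[-49,0,67]):
        u=proj(n,T([P]))[0].round().astype(int);print(W[u[1],u[0]].round(1),end=' ')
    for P in([10,45,62],[-20,-45,62],[30,40,62]):
        u=proj(n,T([P]))[0].round().astype(int);print('bar',W[u[1],u[0],2].round(1),end=' ')
    print()
E
```

```text
Traceback (most recent call last):
AttributeError: 'function' object has no attribute 'fit'
```

```bash
python3 - <<'E'
from fit import *
def items(n,p):
    T=pose(p[0],p[1],np.radians(p[2]),62); H=lambda P:cv2.convexHull(proj(n,T(P)).astype(np.float32))[:,0]
    return [(H(rect(-51,50,-18,18,0)+rect(-51,50,-18,18,5)),255),(H(rect(-45,-31,-15,15,5)+rect(-45,-31,-15,15,55)),255)]
for n,t,st in(('top','t5',(562.4,69.7)),('scene','s5',(561.4,70.8))):
    z=np.load(f'pics/{t}.npz');p=z['p'].astype(int);hsv=cv2.cvtColor(z['p'],cv2.COLOR_RGB2HSV).astype(int)
    m=((p[...,0]>80)&(p[...,1]<50)&(p[...,2]<50))|((hsv[...,1]<60)&(hsv[...,2]>90))
    m=cv2.morphologyEx(m.astype(np.uint8),cv2.MORPH_CLOSE,np.ones((7,7)))
    l=cv2.connectedComponents(m)[1];q=proj(n,[515,72,67])[0].astype(int);m=l==l[q[1],q[0]]
    c=proj(n,[525,72,80])[0].astype(int);hw=50
    r=fit(n,m,items,[538,71,-2.5],(c[0]-hw,c[1]-hw,2*hw,2*hw),[4,4,3])
    a=np.radians(r[0][2]);e=r[0][:2]+24*np.array([np.cos(a),np.sin(a)]);print(n,r,'eye',e,'minus stem',e-st)
    W=world(n,z['d'].astype(float));T=pose(*r[0][:2],a)
    for P in([-15,0,67],[-5,5,67],[0,-5,67],[-49,0,67]):
        u=proj(n,T([P]))[0].round().astype(int);print(W[u[1],u[0]].round(1),end=' ')
    for P in([10,45,62],[-20,-45,62],[30,40,62]):
        u=proj(n,T([P]))[0].round().astype(int);print('bar',W[u[1],u[0],2].round(1),end=' ')
    print()
E
```

```text
top (array([537.80266204,  70.16608796,  -1.58897569]), np.float64(77.71875), np.float32(759.0)) eye [561.79343329  69.5005847 ] minus stem [-0.60656671 -0.1994153 ]
[522.7  70.2  68.2] [532.   74.7  69.2] [536.5  65.3  69. ] [487.7  70.9  70.7] bar 63.7 bar 62.2 bar 59.9 
scene (array([538.42724337,  71.45939984,  -2.48716271]), np.float64(70.703125), np.float32(1050.0)) eye [562.40463464  70.41790673] minus stem [ 1.00463464 -0.38209327]
[524.7  73.6  68.5] [533.2  76.   66.4] [543.9  68.8  72.4] [507.6  81.3  87. ] bar 62.8 bar 63.7 bar 60.8
```

```bash
python3 -c "
from bench import job
print(job.hand_in())"
```

```text
the job is handed in; nothing more can be done
None
```

The latch plate is clamped. It is caught level under both arms of the stud head and holds the green bar down by itself, with the gripper well clear. I handed the job in at about 21.6 s of the 72 s allowed; hand-in reports no verdict.

- **What I did:** I took the rightmost plate by its red handle and tipped its eye over the head at 27°, pressing the bar with the nose. I drew it back until I felt the stem, swung the handle end down, centred the eye on the stud and released it with the forces balanced.
- **Forces:** The wrist readings I took stayed at about 14 N or below while the plate touched the clamp. The highest came from briefly lifting it against the head, and I eased that off before letting go.
- **Centring:** After release, the eye's middle was off the stud along x by −0.6 mm in the top camera and +1.0 mm in the scene camera. Sideways it was within 0.4 mm in both. The cameras disagree by about 1.6 mm, within their 2 mm calibration.
- **Bar and level:** The bar's height read 60 to 64 mm in depth, too noisy to confirm the 2 mm hold on its own. Level rests on the tool reading just before release (about 0.3° tilt) and on the pictures.
- **Bystanders:** I did not re-measure the bowl, jar and hub afterwards. I planned no path near them and felt no unexpected contact.

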